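# Clamp a media bottle on the orbital shaker with the turnbuckle

### The job

Get the orbital shaker ready to run: turn the spoked turnbuckle body at the front of its platform, tops of the spokes going away from you, until it has drawn both foam-sleeved bars in and they grip the media bottle snugly from both sides, the bottle upright on the middle line of the platform. Let the turnbuckle do the work: do not push on the bars, do not crush or tip the bottle, and leave the things standing around where they are.

Things in the scene. Friction and masses are not known exactly. Their poses are not given: they have to be found in the camera images.
- shaker: White orbital shaker, fixed to the worktop, 250 x 250 mm and 70 mm high to the top of its flat tray. Origin: centre of its underside; its own x points from its front (control panel, towards the robot) to its back, y to its left, z up. It stands turned by up to about 12 degrees either way.
- turnbuckle_hub (a point): Centre of the turnbuckle, 136 mm above the worktop, 80 mm in front (-x) of the shaker's centre; axes as the shaker's. The open steel body, 100 mm long, turns about y in two grey bearings (tops 18 mm above the axis, inner faces 35 mm to either side of this point). Four 10 mm spokes at 90 degrees stand in the plane y = 0 of this point: this is where to push.
- spoke_ball (a point): Centre of the smooth black ball (16 mm diameter) on the end of one of the four polished spokes (friction coefficient about 0.3), 46 mm from the turnbuckle's axis; it goes round with the turnbuckle and is straight above the hub at joint value 0. The other three are alike. A ball reaches 54 mm from the axis.
- turnbuckle (a joint): Turn of the turnbuckle in rad, growing as it tightens, i.e. as the upper spokes go away from the robot. At q the spokes stand q + k x pi/2 from straight up, leaning to the shaker's +x. Starts at 0.2 to 2.9; no ratchet; friction (0.12 N m, 3 to 4 N at a spoke) holds it where left. Foam touches a centred bottle on both sides at about 5.9; end stop at 11.5.
- bar_left: Left (+y) clamping bar along the shaker's x, in a soft dark blue foam sleeve of 32 mm diameter, 150 mm long. Origin on the bar's axis, 44 mm above the tray; 66 mm from the middle line at turnbuckle 0, moving in 2.55 mm per rad (16 mm a turn). The foam gives up to 9 mm at 2.2 N per mm. Its 24 mm wide front carriage, 32 mm outboard, takes the threaded rod.
- bar_right: Right clamping bar (shaker -y), the mirror image of the left one; right- and left-hand threads always move both in together.
- bottle: Clear media bottle with a yellow cap, 70 mm diameter, 130 mm high, about 0.3 kg, loose, standing on the tray's smooth steel plate (slides easily) between the bars, 30 to 70 mm behind the shaker's centre and up to 6 mm off the middle line. Origin: centre of its underside, z up.
- jar: Small clear jar without its cap, 42 mm diameter, 60 mm high, standing loose to the left of the shaker; bystander. Origin: centre of its underside.
- jar_cap: Orange screw cap of the small jar, 46 mm diameter, 11 mm high, lying loose beside the jar; bystander. Origin: centre of its underside.

How it is judged:
By the outcome, as a careful person would: the job done as asked, in the order asked, and still so for the second after the job is handed in, with the robot touching nothing.
It also fails if it takes over 48 s, if anything falls off the work surface, if the arm or the gripper's body presses on something with over 40 N, if the wrist force passes 120 N, or if a joint passes its speed limit or range.

### The arm

A 7-joint arm with a two-finger parallel gripper is mounted at the origin on a cart in front of the work surface, level with it; the furniture and walls round the work are solid. World frame = base frame: x ahead of the robot, y to its left, z up, the work surface at z = 0. Lengths are in mm, angles in rad, forces in N, time in s.
With the tool pointing down it reaches from about 400 to 875 mm from the base axis. Payload 4.4 kg.
Tool frame: the origin (TCP) lies midway between the tips of the shut fingers; the grasp point (between the pads) lies 19 mm behind it; z points along the fingers, y is the line along which they close (so a half turn about z gives the same grasp; the last joint's range is limited). The gripper opens to 85 mm and grips with 20 to 120 N. Pads are 22 mm wide; open, the fingers measure 114 mm over their backs; the gripper's body (76 mm by 85 mm) begins 54 mm behind the grasp point. The pads swing forward as they close: fully open they stand 13 mm farther back than shut.
Start: joints at [-1.274, 0.628, 0.038, 1.517, -0.027, 0.996, -0.02], TCP at [230.658, 607.713, 231.313] pointing down, gripper open.
Joint ranges: [-3.06, 3.06], [-0.37, 2.12], [-1.25, 1.32], [0.18, 2.47], [-1.1, 4.24], [0.23, 1.98], [-2.94, 2.94]. Speed limits (rad/s): [2.57, 2.57, 3.14, 3.14, 3.14, 3.14, 3.14].

### API

Orientations are given as [roll, pitch, yaw] about the fixed x, y, z axes, in that order (R = Rz(yaw) Ry(pitch) Rx(roll)).
In Python, from cell import monitor, cams, ctrl gives the robot as it stands.
- The arm moves only by the tool drive_tool, never from a script. Its argument "motion" is a list of rows, each an object with "fingers": the opening, from 0 (shut) to 1 (fully open); "linear": the shift along the tool's x, y, z in m, a list of three; "twist": the turn about the tool's z in rad. In form: [{"fingers": fingers, "linear": [x, y, z], "twist": twist}, ...]. A call has 1 to 5 rows; each row shifts and turns the commanded pose from where the row before left it, along the tool's axes as they then stand; what a row does not reach is not made up. A row lasts 1/12 s, in which the tool goes at most 41.7 mm and 7.16 degrees, less where a joint would pass 70% of its speed; a pose out of reach is approached as far as the arm can. A call with a gripper value outside its range is refused whole. The fingers move at their own pace and stop on an object; the grip force is fixed at half the most. Time passes only in rows, so rows that do not move let the fingers close. It gives the time, the measured TCP pose, the force, the opening and the grip force at its end, in the units of the state.
- monitor.read_state(): the state, without advancing time (a new reading comes with each control period).
- cams.get_image(name): name is "side" or "top" or "wrist"; returns a dict with "color" (480x640x3 uint8, blue, green, red), "K" (3x3 intrinsics, pixels), "R" (3x3) and "t" (3): a world point X has camera coordinates R X + t. Camera axes: x right, y down, z forward; pixel columns grow to the right and rows downward; lengths in mm; the calibration is good to about 2 mm. A picture is of the moment at which its call begins. There is no depth.
- ctrl.finish_job(): hands the job in; it is judged then, once.
The state is a dict: "clock": time; "qpos": joint angles; "qd": joint speeds; "tau": joint torques, N m; "eef_pos": TCP position; "tool_rot": TCP orientation; "force": force on the tool from outside, world axes, zero at the start; "torque": the same for the moment, N m; "width": finger opening in mm; "gripper_force": force on a finger pad.
Only numpy, scipy, OpenCV 4.12 (cv2) and the standard library are available. Lean on these libraries where they do the work, as an engineer would, in place of code of your own. Each camera call takes 0.05 s, during which the arm holds its last target. There are 200 camera calls.

## Working session

There is one attempt and no reset: what is moved stays moved. The work goes in short steps, Python scripts to look and compute and a tool call to move; the robot and the scene stay as the last step left them, time stands still between calls to the robot, and variables do not carry over. Pictures are saved under pics/ and viewed, at most 10 in all, crops included, and the job is handed in when it is done.

Besides the shell and the picture viewer there is one more tool, called after "Call:" as a command line: name --argument value ..., lists and objects as JSON in quotes. drive_tool: Moves the arm, as the interface text tells. Its arguments: {"type":"object","properties":{"motion":{"type":"array"}},"required":["motion"]}

```bash
ls; mkdir -p pics
python3 - <<'E'
from cell import monitor, cams, ctrl
import cv2,numpy as np,pickle
print(monitor.read_state())
for n in ["side","top"]:
    d=cams.get_image(n); cv2.imwrite(f"pics/{n}0.png",d["color"]); pickle.dump(d,open(f"{n}0.pkl","wb"))
    R,t=np.array(d["R"]),np.array(d["t"]); print(n,-R.T@t,R[2],np.array(d["K"])[0])
E
```

```text
pics
{'clock': 0.0, 'qpos': array([-1.27378105,  0.62932134,  0.03847592,  1.51834841, -0.02696645,
        0.99630572, -0.01996186]), 'qd': array([ 1.22344927e-03, -2.51526275e-03, -1.05164885e-03,  9.53781432e-04,
        7.12844679e-04,  7.79074892e-06, -1.00914767e-03]), 'tau': array([-2.03606595e-05, -5.63393354e+01,  1.22644342e+00, -1.93453234e+01,
        1.10759438e-02,  1.03139048e-02, -4.59524557e-06]), 'eef_pos': array([230.4723408 , 607.11200307, 230.41205444]), 'tool_rot': array([-3.13972982e+00,  7.09953766e-05,  2.77880681e+00]), 'force': array([ 0.0685763 , -0.17385669,  0.22341905]), 'torque': array([-0.02747422,  0.01968065,  0.01792297]), 'gripper_force': 0.0, 'width': 85.04220024544175}
side [527.52955132 598.60762563 652.73627273] [ 0.01772077 -0.7942428  -0.60734204] [567.20282334   0.         331.96021971]
top [506.99004309 -93.56990622 986.34105646] [ 0.06609971 -0.03150737 -0.99731545] [607.69130061   0.         331.24814243]
```

View pics/side0.png

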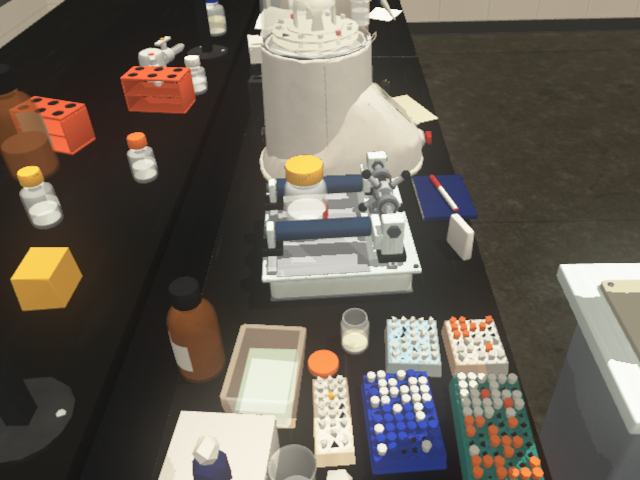

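View pics/top0.png

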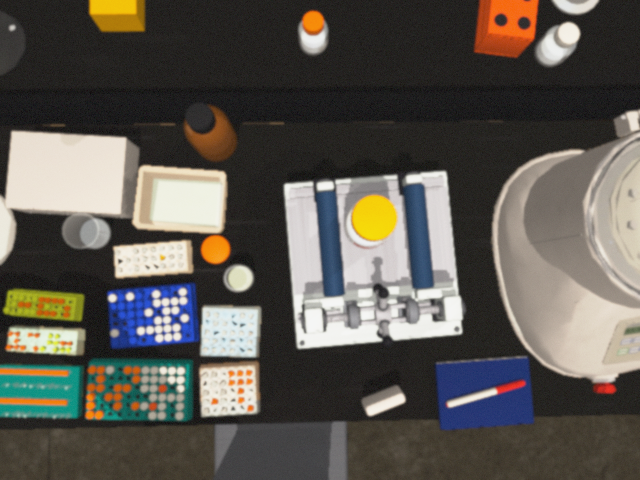

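Run:
```python
import cv2,numpy as np
a=cv2.imread("pics/top0.png")[165:355,275:475]; b=cv2.imread("pics/side0.png")[140:300,255:425]
o=np.zeros((600,800,3),np.uint8)
a=cv2.resize(a,None,fx=2,fy=2,interpolation=2) ; a=cv2.resize(cv2.imread("pics/top0.png")[165:355,280:470],(400,400),interpolation=2)
b=cv2.resize(b,(400,376),interpolation=2)
o[:400,:400]=a;o[:376,400:]=b
c=cv2.imread("pics/top0.png")[280:345,350:430]; o[400:600,:246]=cv2.resize(c,(246,200),interpolation=2)
c=cv2.imread("pics/side0.png")[145:265,350:420]; o[376:600,400:531]=cv2.resize(c,(131,224),interpolation=2)
cv2.imwrite("pics/crop0.png",o)
```

```text
(no output)
```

View pics/crop0.png

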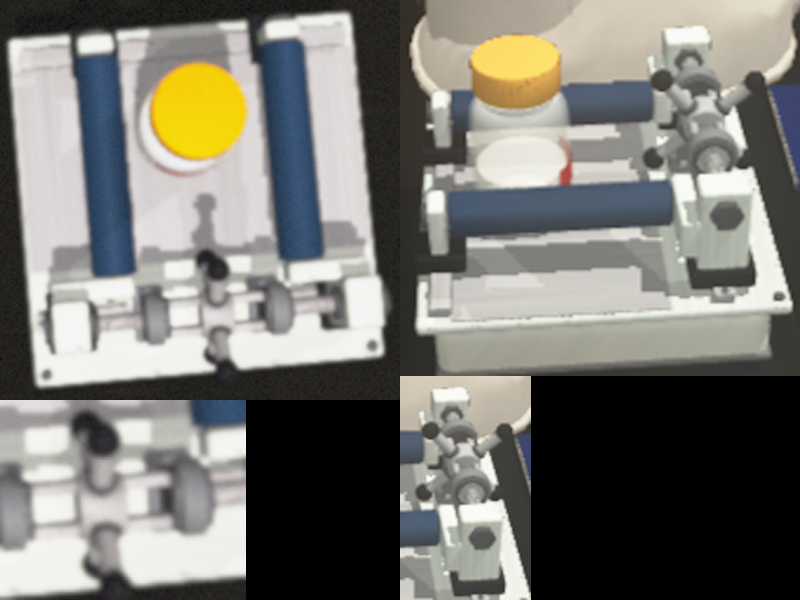

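```bash
cat > fit.py <<'E'
import cv2,numpy as np,pickle
from scipy.optimize import least_squares
T=pickle.load(open("top0.pkl","rb"));S=pickle.load(open("side0.pkl","rb"))
def proj(d,X):
    c=np.atleast_2d(X)@np.array(d["R"]).T+np.array(d["t"]); p=c@np.array(d["K"]).T; return p[:,:2]/p[:,2:]
def pt(p,L):
    c,s=np.cos(p[2]),np.sin(p[2]); L=np.atleast_2d(L); return L@np.array([[c,s,0],[-s,c,0],[0,0,1]])+[p[0],p[1],0]
def ball(q,k): a=q+k*np.pi/2; return [-80+46*np.sin(a),0,136+46*np.cos(a)]
if __name__=="__main__":
    C=[[125,125,70],[125,-125,70],[-125,-125,70],[-125,125,70]]
    cp=np.array([[283.8,184],[447.2,171.2],[462.4,333.6],[298,348.4]])
    bt=np.array([[383.5,292.3],[385.5,341.7]]); bs=np.array([[365.9,174.4],[405.5,174],[362.9,207.1]])
    def f(p):
        b=[pt(p,ball(p[3],k))[0] for k in range(4)]
        return np.r_[(proj(T,pt(p,C))-cp).ravel(),(proj(T,[b[0],b[3]])-bt).ravel(),(proj(S,[b[0],b[3],b[1]])-bs).ravel()]
    r=least_squares(f,[560,-130,0.07,0.8]);print(r.x.round(3));print(r.fun.reshape(-1,2).round(1))
    # bottle: cap top centre at z=130+70
    def ray(d,uv,z):
        R,t=np.array(d["R"]),np.array(d["t"]);v=R.T@np.linalg.inv(d["K"])@[*uv,1];o=-R.T@t;return o+v*(z-o[2])/v[2]
    for d,uv in((T,(280+199/2.105,165+110/2.105)),(S,(255+116/2.353,140+56/2.353))):
        X=ray(d,uv,200)-[r.x[0],r.x[1],0];c,s=np.cos(r.x[2]),np.sin(r.x[2]);print("bottle local",X[0]*c+X[1]*s,-X[0]*s+X[1]*c)
    np.save("p.npy",r.x)
E
python3 fit.py
```

```text
[ 5.37359e+02 -1.84648e+02  6.50000e-02  7.26000e-01]
[[-0.1 -0.7]
 [-0.5 -0.4]
 [-0.1  1.1]
 [-1.4  0.6]
 [-0.3  0.5]
 [ 1.6 -0.5]
 [-0.4 -0.6]
 [-0.2 -0.3]
 [-0.1 -0.2]]
bottle local 50.16195552282863 6.058544502553073
bottle local 48.131665037435894 8.939186117985559
```

Call:
drive_tool --motion '[{"fingers": 0, "linear": [0, 0, -0.01], "twist": -0.107}, {"fingers": 0, "linear": [0, 0, -0.01], "twist": -0.107}, {"fingers": 0, "linear": [0, 0, -0.01], "twist": -0.107}, {"fingers": 0, "linear": [0, 0, 0], "twist": -0.107}, {"fingers": 0, "linear": [0, 0, 0], "twist": 0}]'

```text
clock: 0.52
eef_pos: [230.8, 607.7, 261.5]
tool_rot: [3.141, -0.0, -3.074]
force: [-0.3, -0.9, -0.8]
width: 25.6
gripper_force: 0.0
```

```bash
cat > loc.py <<'E'
from cell import monitor
import numpy as np
p=np.load("p.npy")
s=monitor.read_state(); e=s["eef_pos"]; c,sn=np.cos(p[2]),np.sin(p[2]); d=e[:2]-p[:2]
print("t",round(s["clock"],2),"eef",e.round(1),"rot",np.round(s["tool_rot"],3),"hub-local x,y,h",round(d[0]*c+d[1]*sn+80,1),round(-d[0]*sn+d[1]*c,1),round(e[2]-136,1),"F",s["force"].round(1),"w",round(s["width"],1))
E
python3 loc.py
```

```text
t 0.52 eef [230.8 607.7 261.5] rot [ 3.141 -0.    -3.074] hub-local x,y,h -174.8 810.5 125.5 F [-0.3 -0.9 -0.8] w 25.6
```

Call:
drive_tool --motion '[{"fingers": 0, "linear": [-0.02, -0.02, 0], "twist": 0}, {"fingers": 0, "linear": [-0.02, -0.034, 0], "twist": 0}, {"fingers": 0, "linear": [-0.02, -0.034, 0], "twist": 0}, {"fingers": 0, "linear": [-0.02, -0.034, 0], "twist": 0}, {"fingers": 0, "linear": [-0.02, -0.034, 0], "twist": 0}]'

```text
clock: 0.93
eef_pos: [341.1, 456.5, 260.6]
tool_rot: [-3.14, -0.001, -3.08]
force: [0.5, 1.0, 0.8]
width: 0.1
gripper_force: 0.0
```

Call:
drive_tool --motion '[{"fingers": 0, "linear": [-0.02, -0.034, 0], "twist": 0}, {"fingers": 0, "linear": [-0.02, -0.034, 0], "twist": 0}, {"fingers": 0, "linear": [-0.02, -0.034, 0], "twist": 0}, {"fingers": 0, "linear": [-0.02, -0.034, 0], "twist": 0}, {"fingers": 0, "linear": [-0.02, -0.034, 0], "twist": 0}]'

```text
clock: 1.35
eef_pos: [451.9, 293.4, 260.8]
tool_rot: [-3.141, -0.001, -3.08]
force: [-0.3, -0.2, -0.3]
width: 0.0
gripper_force: 0.0
```

Call:
drive_tool --motion '[{"fingers": 0, "linear": [0, -0.034, 0], "twist": 0}, {"fingers": 0, "linear": [0, -0.034, 0], "twist": 0}, {"fingers": 0, "linear": [0, -0.034, 0], "twist": 0}, {"fingers": 0, "linear": [0, -0.034, 0], "twist": 0}, {"fingers": 0, "linear": [0, -0.034, 0], "twist": 0}]'

```text
clock: 1.77
eef_pos: [462.0, 124.0, 260.8]
tool_rot: [-3.141, -0.001, -3.08]
force: [0.3, 0.2, -0.9]
width: -0.0
gripper_force: 0.0
```

```bash
python3 loc.py
```

```text
t 1.77 eef [462.  124.  260.8] rot [-3.141e+00 -1.000e-03 -3.080e+00] hub-local x,y,h 24.7 312.8 124.8 F [ 0.3  0.2 -0.9] w -0.0
```

Call:
drive_tool --motion '[{"fingers": 0, "linear": [0.009, -0.032, 0], "twist": 0}, {"fingers": 0, "linear": [0.009, -0.032, 0], "twist": 0}, {"fingers": 0, "linear": [0.009, -0.032, 0], "twist": 0}, {"fingers": 0, "linear": [0.009, -0.032, 0], "twist": 0}, {"fingers": 0, "linear": [0.009, -0.032, 0], "twist": 0}]'

```text
clock: 2.18
eef_pos: [427.0, -38.3, 261.0]
tool_rot: [3.141, -0.001, -3.08]
force: [1.2, 0.4, -0.9]
width: 0.2
gripper_force: 0.0
```

Call:
drive_tool --motion '[{"fingers": 0, "linear": [0.009, -0.032, 0], "twist": 0}, {"fingers": 0, "linear": [0.009, -0.032, 0], "twist": 0}, {"fingers": 0, "linear": [0.009, -0.032, 0], "twist": 0}, {"fingers": 0, "linear": [0.009, -0.032, 0], "twist": 0}, {"fingers": 0, "linear": [0.009, -0.025, 0], "twist": 0}]'

```text
clock: 2.6
eef_pos: [392.1, -194.9, 261.0]
tool_rot: [-3.141, -0.001, -3.082]
force: [0.8, 0.1, 0.1]
width: -0.2
gripper_force: 0.0
```

Call:
drive_tool --motion '[{"fingers": 0, "linear": [0, 0, 0.015], "twist": 0}, {"fingers": 0, "linear": [0, 0, 0.015], "twist": 0}, {"fingers": 0, "linear": [0, 0, 0.015], "twist": 0}, {"fingers": 0, "linear": [0, 0, 0.01], "twist": 0}, {"fingers": 0, "linear": [0, 0, 0], "twist": 0}]'

```text
clock: 3.02
eef_pos: [391.4, -191.8, 204.3]
tool_rot: [3.139, -0.004, -3.08]
force: [-0.6, 0.2, -0.2]
width: 0.2
gripper_force: 0.0
```

```bash
python3 loc.py;  python3 - <<'E'
from cell import cams
import cv2,numpy as np
o=np.zeros((400,800,3),np.uint8)
a=cams.get_image("top")["color"][165:355,280:470]; b=cams.get_image("side")["color"][110:280,270:440]
o[:,:400]=cv2.resize(a,(400,400),interpolation=2); o[:,400:]=cv2.resize(b,(400,400),interpolation=2)
cv2.imwrite("pics/c1.png",o)
E
```

```text
t 3.02 eef [ 391.4 -191.8  204.3] rot [ 3.139 -0.004 -3.08 ] hub-local x,y,h -66.1 2.3 68.3 F [-0.6  0.2 -0.2] w 0.2
```

View pics/c1.png

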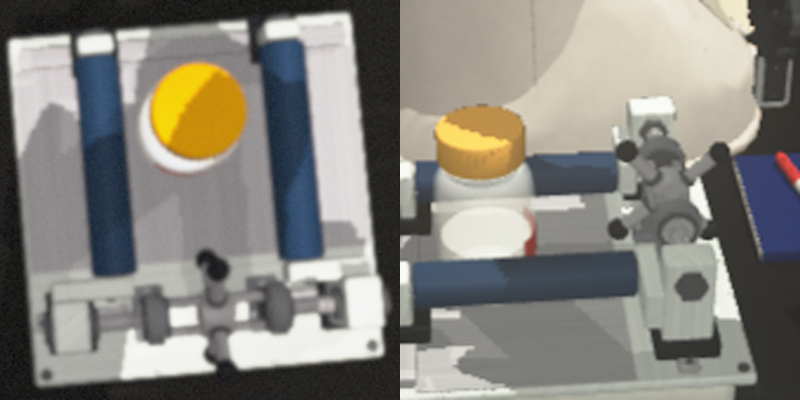

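Run:
```python
from cell import cams
from fit import *
import cv2
X=[391.4,-191.8,204.3]
for n,d in(("top",T),("side",S)): print(n,proj(d,X))
o=np.zeros((480,800,3),np.uint8)
o[:,:400]=cams.get_image("top")["color"][:,200:600]; o[:,400:]=cams.get_image("side")["color"][:,240:640]
cv2.imwrite("pics/c2.png",o)
```

```text
top [[391.15510187 369.3113198 ]]
side [[426.73478336 152.97455802]]
```

View pics/c2.png

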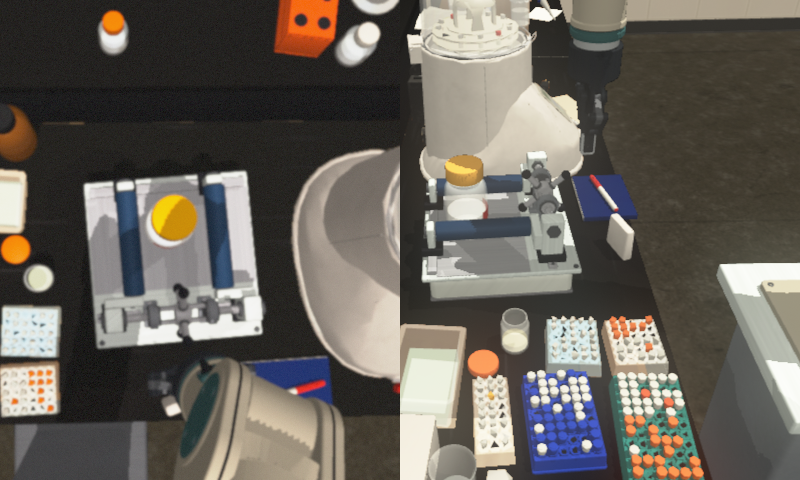

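Call:
drive_tool --motion '[{"fingers": 0, "linear": [-0.002, -0.001, 0.015], "twist": 0}, {"fingers": 0, "linear": [0, -0.001, 0.015], "twist": 0}, {"fingers": 0, "linear": [0, 0, 0.012], "twist": 0}, {"fingers": 0, "linear": [0, 0, 0.006], "twist": 0}, {"fingers": 0, "linear": [0, 0, 0], "twist": 0}]'

```text
clock: 3.63
eef_pos: [394.9, -194.0, 157.8]
tool_rot: [3.141, -0.001, -3.077]
force: [-0.4, -0.0, 0.4]
width: -0.3
gripper_force: 0.0
```

```bash
python3 loc.py
```

```text
t 3.63 eef [ 394.9 -194.   157.8] rot [ 3.141e+00 -1.000e-03 -3.077e+00] hub-local x,y,h -62.8 -0.2 21.8 F [-0.4 -0.   0.4] w -0.3
```

Call:
drive_tool --motion '[{"fingers": 0, "linear": [-0.006, 0, 0], "twist": 0}, {"fingers": 0, "linear": [-0.006, 0, 0], "twist": 0}, {"fingers": 0, "linear": [-0.006, 0, 0], "twist": 0}, {"fingers": 0, "linear": [-0.006, 0, 0], "twist": 0}, {"fingers": 0, "linear": [-0.006, 0, 0], "twist": 0}]'

```text
clock: 4.05
eef_pos: [420.1, -192.3, 158.3]
tool_rot: [3.139, -0.01, -3.079]
force: [-7.0, -1.2, 4.6]
width: -0.1
gripper_force: 3.4
```

Call:
drive_tool --motion '[{"fingers": 0, "linear": [-0.006, 0, 0], "twist": 0}, {"fingers": 0, "linear": [-0.006, 0, 0], "twist": 0}, {"fingers": 0, "linear": [-0.006, 0, 0], "twist": 0}, {"fingers": 0, "linear": [-0.006, 0, 0], "twist": 0}, {"fingers": 0, "linear": [-0.006, 0, 0], "twist": 0}]'

```text
clock: 4.47
eef_pos: [454.2, -190.3, 158.2]
tool_rot: [3.141, -0.003, -3.077]
force: [-7.1, -1.7, 0.9]
width: 0.4
gripper_force: 3.2
```

```bash
python3 loc.py
```

```text
t 4.47 eef [ 454.2 -190.3  158.2] rot [ 3.141e+00 -3.000e-03 -3.077e+00] hub-local x,y,h -3.4 -0.3 22.2 F [-7.1 -1.7  0.9] w 0.4
```

Call:
drive_tool --motion '[{"fingers": 0, "linear": [-0.005, 0, 0], "twist": 0}, {"fingers": 0, "linear": [-0.004, 0, 0], "twist": 0}, {"fingers": 0, "linear": [0, 0, 0], "twist": 0}, {"fingers": 0, "linear": [0.002, 0, -0.006], "twist": 0}, {"fingers": 0, "linear": [0, 0, -0.014], "twist": 0}]'

```text
clock: 4.88
eef_pos: [462.4, -189.5, 177.8]
tool_rot: [3.141, -0.0, -3.076]
force: [-0.0, -0.9, 0.2]
width: -0.2
gripper_force: 0.0
```

Call:
drive_tool --motion '[{"fingers": 0, "linear": [0, 0, -0.015], "twist": 0}, {"fingers": 0, "linear": [0, 0, -0.015], "twist": 0}, {"fingers": 0, "linear": [0.02, 0, 0], "twist": 0}, {"fingers": 0, "linear": [0.025, 0, 0], "twist": 0}, {"fingers": 0, "linear": [0.023, 0, 0], "twist": 0}]'

```text
clock: 5.3
eef_pos: [395.3, -194.6, 209.4]
tool_rot: [-3.14, 0.004, -3.075]
force: [-0.5, 0.2, 1.4]
width: -0.0
gripper_force: 0.0
```

```bash
python3 loc.py;  python3 - <<'E'
from cell import cams
import cv2,numpy as np
o=np.zeros((400,800,3),np.uint8)
a=cams.get_image("top")["color"][165:355,280:470]; b=cams.get_image("side")["color"][140:240,330:430]
o[:,:400]=cv2.resize(a,(400,400),interpolation=2); o[:,400:]=cv2.resize(b,(400,400),interpolation=2)
cv2.imwrite("pics/c3.png",o)
E
```

```text
t 5.3 eef [ 395.3 -194.6  209.4] rot [-3.14   0.004 -3.075] hub-local x,y,h -62.4 -0.7 73.4 F [-0.5  0.2  1.4] w -0.0
```

View pics/c3.png

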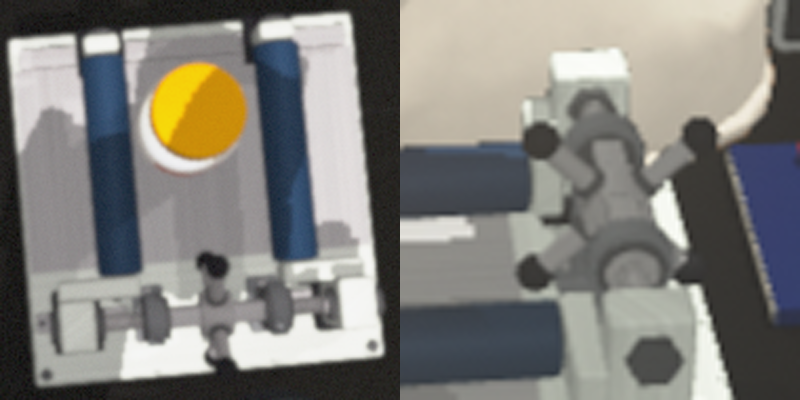

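```bash
cat > q.py <<'E'
from fit import *
p=np.load("p.npy")
def est(bt,bs):  # near/far-upper balls: top [far,near], side [far up, near up, far low]
    def f(q):
        b=[pt(p,ball(q[0],k))[0] for k in range(4)]
        return np.r_[(proj(T,[b[0],b[3]])-bt).ravel(),(proj(S,[b[0],b[3],b[1]])-bs).ravel()]
    r=least_squares(f,[.7]);print("q mod",r.x,r.fun.reshape(-1,2).round(1).tolist())
E
python3 -c "
from q import *
est([[381.7,290.9],[385.5,336]],[[365.3,175],[404.5,173.5],[363.3,208]])"
```

```text
q mod [0.80529042] [[1.1, -0.1], [1.7, 3.5], [-1.4, 0.2], [-0.7, -1.1], [0.9, 0.1]]
```

Call:
drive_tool --motion '[{"fingers": 0, "linear": [0, 0, 0.015], "twist": 0}, {"fingers": 0, "linear": [0, 0.001, 0.015], "twist": 0}, {"fingers": 0, "linear": [0, 0, 0.013], "twist": 0}, {"fingers": 0, "linear": [0, 0, 0.007], "twist": 0}, {"fingers": 0, "linear": [0, 0, 0.001], "twist": 0}]'

```text
clock: 5.82
eef_pos: [395.1, -193.2, 156.7]
tool_rot: [3.141, 0.0, -3.076]
force: [0.2, 0.9, 0.4]
width: 0.1
gripper_force: 0.0
```

Call:
drive_tool --motion '[{"fingers": 0, "linear": [-0.006, 0, 0], "twist": 0}, {"fingers": 0, "linear": [-0.006, 0, 0], "twist": 0}, {"fingers": 0, "linear": [-0.006, 0, 0], "twist": 0}, {"fingers": 0, "linear": [-0.006, 0, 0], "twist": 0}, {"fingers": 0, "linear": [-0.006, 0, 0], "twist": 0}]'

```text
clock: 6.23
eef_pos: [421.1, -191.5, 157.5]
tool_rot: [3.14, -0.006, -3.078]
force: [-5.7, -1.1, 4.0]
width: 0.2
gripper_force: 3.1
```

Call:
drive_tool --motion '[{"fingers": 0, "linear": [-0.006, 0, 0], "twist": 0}, {"fingers": 0, "linear": [-0.006, 0, 0], "twist": 0}, {"fingers": 0, "linear": [-0.006, 0, 0], "twist": 0}, {"fingers": 0, "linear": [-0.006, 0, 0], "twist": 0}, {"fingers": 0, "linear": [-0.006, 0, 0], "twist": 0}]'

```text
clock: 6.65
eef_pos: [453.2, -189.5, 157.2]
tool_rot: [3.141, -0.003, -3.077]
force: [-6.2, -2.1, -1.2]
width: 0.4
gripper_force: 3.0
```

Call:
drive_tool --motion '[{"fingers": 0, "linear": [-0.005, 0, 0], "twist": 0}, {"fingers": 0, "linear": [-0.004, 0, 0], "twist": 0}, {"fingers": 0, "linear": [0, 0, 0], "twist": 0}, {"fingers": 0, "linear": [0, 0, 0], "twist": 0}]'

```text
clock: 6.98
eef_pos: [463.4, -188.5, 157.2]
tool_rot: [3.141, 0.0, -3.076]
force: [-2.3, 0.6, 0.8]
width: 0.1
gripper_force: 1.3
```

```bash
python3 loc.py
```

```text
t 6.98 eef [ 463.4 -188.5  157.2] rot [ 3.141  0.    -3.076] hub-local x,y,h 6.0 0.9 21.2 F [-2.3  0.6  0.8] w 0.1
```

Call:
drive_tool --motion '[{"fingers": 0, "linear": [0.002, 0, -0.006], "twist": 0}, {"fingers": 0, "linear": [0, 0, -0.014], "twist": 0}, {"fingers": 0, "linear": [0, 0, -0.015], "twist": 0}, {"fingers": 0, "linear": [0, 0, -0.015], "twist": 0}, {"fingers": 0, "linear": [0.02, 0, 0], "twist": 0}]'

```text
clock: 7.4
eef_pos: [448.3, -190.9, 210.9]
tool_rot: [-3.137, 0.013, -3.073]
force: [0.4, 0.1, 0.0]
width: 0.2
gripper_force: 0.0
```

Call:
drive_tool --motion '[{"fingers": 0, "linear": [0.025, 0, 0], "twist": 0}, {"fingers": 0, "linear": [0.022, 0, 0], "twist": 0}, {"fingers": 0, "linear": [0, -0.001, 0.01], "twist": 0}, {"fingers": 0, "linear": [0, 0, 0.015], "twist": 0}, {"fingers": 0, "linear": [0, 0, 0.015], "twist": 0}]'

```text
clock: 7.82
eef_pos: [396.4, -195.2, 168.4]
tool_rot: [-3.139, 0.006, -3.077]
force: [-0.4, 0.0, 0.0]
width: 0.0
gripper_force: 0.0
```

Call:
drive_tool --motion '[{"fingers": 0, "linear": [0, 0, 0.009], "twist": 0}, {"fingers": 0, "linear": [0, 0, 0], "twist": 0}]'

```text
clock: 7.98
eef_pos: [394.9, -194.3, 157.8]
tool_rot: [-3.142, 0.001, -3.076]
force: [1.0, -0.0, 0.5]
width: 0.0
gripper_force: 0.0
```

Call:
drive_tool --motion '[{"fingers": 0, "linear": [-0.006, 0, 0], "twist": 0}, {"fingers": 0, "linear": [-0.006, 0, 0], "twist": 0}, {"fingers": 0, "linear": [-0.006, 0, 0], "twist": 0}, {"fingers": 0, "linear": [-0.006, 0, 0], "twist": 0}, {"fingers": 0, "linear": [-0.006, 0, 0], "twist": 0}]'

```text
clock: 8.4
eef_pos: [421.0, -192.3, 158.6]
tool_rot: [3.14, -0.006, -3.078]
force: [-4.8, -0.4, 4.1]
width: -0.0
gripper_force: 3.2
```

Call:
drive_tool --motion '[{"fingers": 0, "linear": [-0.006, 0, 0], "twist": 0}, {"fingers": 0, "linear": [-0.006, 0, 0], "twist": 0}, {"fingers": 0, "linear": [-0.006, 0, 0], "twist": 0}, {"fingers": 0, "linear": [-0.006, 0, 0], "twist": 0}, {"fingers": 0, "linear": [-0.006, 0, 0], "twist": 0}]'

```text
clock: 8.82
eef_pos: [453.4, -190.4, 158.3]
tool_rot: [3.141, -0.003, -3.076]
force: [-7.0, -1.3, -0.9]
width: -0.2
gripper_force: 3.0
```

```bash
python3 loc.py
```

```text
t 8.82 eef [ 453.4 -190.4  158.3] rot [ 3.141e+00 -3.000e-03 -3.076e+00] hub-local x,y,h -4.1 -0.3 22.3 F [-7.  -1.3 -0.9] w -0.2
```

Finish this quarter, lift, step back, and look.

Call:
drive_tool --motion '[{"fingers": 0, "linear": [-0.005, 0, 0], "twist": 0}, {"fingers": 0, "linear": [-0.004, 0, 0], "twist": 0}, {"fingers": 0, "linear": [0, 0, 0], "twist": 0}, {"fingers": 0, "linear": [0.002, 0, -0.006], "twist": 0}, {"fingers": 0, "linear": [0, 0, -0.014], "twist": 0}]'

```text
clock: 9.23
eef_pos: [461.5, -189.6, 177.9]
tool_rot: [3.141, -0.0, -3.076]
force: [0.2, -0.4, 0.9]
width: 0.1
gripper_force: 0.0
```

Call:
drive_tool --motion '[{"fingers": 0, "linear": [0, 0, -0.015], "twist": 0}, {"fingers": 0, "linear": [0, 0, -0.015], "twist": 0}, {"fingers": 0, "linear": [0.02, 0, 0], "twist": 0}, {"fingers": 0, "linear": [0.025, 0, 0], "twist": 0}, {"fingers": 0, "linear": [0.023, 0, 0], "twist": 0}]'

```text
clock: 9.65
eef_pos: [394.4, -194.7, 209.5]
tool_rot: [-3.14, 0.005, -3.075]
force: [-1.3, -0.6, 0.1]
width: 0.3
gripper_force: 0.0
```

```bash
python3 loc.py;  cat > look.py <<'E'
from cell import cams
import cv2,numpy as np,sys
o=np.zeros((400,800,3),np.uint8)
a=cams.get_image("top")["color"][165:355,280:470]; b=cams.get_image("side")["color"][140:240,330:430]
o[:,:400]=cv2.resize(a,(400,400),interpolation=2); o[:,400:]=cv2.resize(b,(400,400),interpolation=2)
cv2.imwrite(sys.argv[1],o)
E
python3 look.py pics/c4.png
```

```text
t 9.65 eef [ 394.4 -194.7  209.5] rot [-3.14   0.005 -3.075] hub-local x,y,h -63.3 -0.8 73.5 F [-1.3 -0.6  0.1] w 0.3
```

View pics/c4.png

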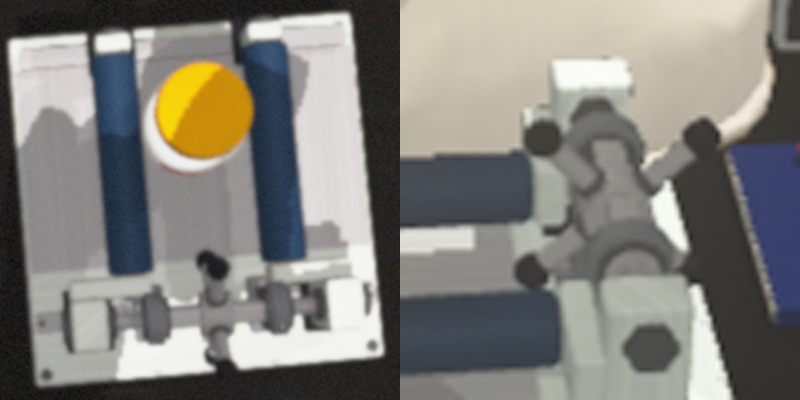

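Call:
drive_tool --motion '[{"fingers": 0, "linear": [0, 0, 0.015], "twist": 0}, {"fingers": 0, "linear": [0, 0.001, 0.015], "twist": 0}, {"fingers": 0, "linear": [0, 0, 0.013], "twist": 0}, {"fingers": 0, "linear": [0, 0, 0.007], "twist": 0}, {"fingers": 0, "linear": [0, 0, 0.001], "twist": 0}]'

```text
clock: 10.17
eef_pos: [394.2, -193.3, 156.7]
tool_rot: [3.142, 0.001, -3.076]
force: [-0.4, -0.3, 0.8]
width: 0.1
gripper_force: 0.0
```

Call:
drive_tool --motion '[{"fingers": 0, "linear": [-0.006, 0, 0], "twist": 0}, {"fingers": 0, "linear": [-0.006, 0, 0], "twist": 0}, {"fingers": 0, "linear": [-0.006, 0, 0], "twist": 0}, {"fingers": 0, "linear": [-0.006, 0, 0], "twist": 0}, {"fingers": 0, "linear": [-0.006, 0, 0], "twist": 0}]'

```text
clock: 10.58
eef_pos: [418.0, -191.6, 157.2]
tool_rot: [3.139, -0.01, -3.079]
force: [-8.0, -1.5, 4.6]
width: 0.2
gripper_force: 3.9
```

Call:
drive_tool --motion '[{"fingers": 0, "linear": [-0.006, 0, 0], "twist": 0}, {"fingers": 0, "linear": [-0.006, 0, 0], "twist": 0}, {"fingers": 0, "linear": [-0.006, 0, 0], "twist": 0}, {"fingers": 0, "linear": [-0.006, 0, 0], "twist": 0}, {"fingers": 0, "linear": [-0.006, 0, 0], "twist": 0}]'

```text
clock: 11.0
eef_pos: [452.3, -189.6, 157.3]
tool_rot: [3.141, -0.003, -3.077]
force: [-7.4, -2.0, 1.9]
width: 0.2
gripper_force: 3.4
```

Call:
drive_tool --motion '[{"fingers": 0, "linear": [-0.004, 0, 0], "twist": 0}, {"fingers": 0, "linear": [-0.003, 0, 0], "twist": 0}, {"fingers": 0, "linear": [0, 0, 0], "twist": 0}, {"fingers": 0, "linear": [0, 0, 0], "twist": 0}]'

```text
clock: 11.33
eef_pos: [459.5, -188.6, 157.0]
tool_rot: [3.141, -0.002, -3.076]
force: [-3.9, 0.7, 0.4]
width: -0.1
gripper_force: 2.1
```

```bash
python3 loc.py
```

```text
t 11.33 eef [ 459.5 -188.6  157. ] rot [ 3.141e+00 -2.000e-03 -3.076e+00] hub-local x,y,h 2.1 1.1 21.0 F [-3.9  0.7  0.4] w -0.1
```

Call:
drive_tool --motion '[{"fingers": 0, "linear": [0.002, 0, -0.006], "twist": 0}, {"fingers": 0, "linear": [0, 0, -0.014], "twist": 0}, {"fingers": 0, "linear": [0, 0, -0.015], "twist": 0}, {"fingers": 0, "linear": [0, 0, -0.015], "twist": 0}, {"fingers": 0, "linear": [0.02, 0, -0.005], "twist": 0}]'

```text
clock: 11.75
eef_pos: [445.2, -190.8, 215.5]
tool_rot: [-3.138, 0.012, -3.073]
force: [1.0, 0.0, 0.1]
width: 0.1
gripper_force: 0.0
```

Call:
drive_tool --motion '[{"fingers": 0, "linear": [0.02, 0, -0.015], "twist": 0}, {"fingers": 0, "linear": [0.018, 0, -0.015], "twist": 0}, {"fingers": 0, "linear": [0, 0, 0], "twist": 0}, {"fingers": 0, "linear": [0, 0, 0], "twist": 0}]'

```text
clock: 12.08
eef_pos: [402.0, -193.5, 244.0]
tool_rot: [-3.139, 0.006, -3.077]
force: [0.1, 0.5, 0.4]
width: -0.1
gripper_force: 0.0
```

```bash
python3 loc.py; python3 look.py pics/c5.png
```

```text
t 12.08 eef [ 402.  -193.5  244. ] rot [-3.139  0.006 -3.077] hub-local x,y,h -55.6 -0.1 108.0 F [0.1 0.5 0.4] w -0.1
```

View pics/c5.png

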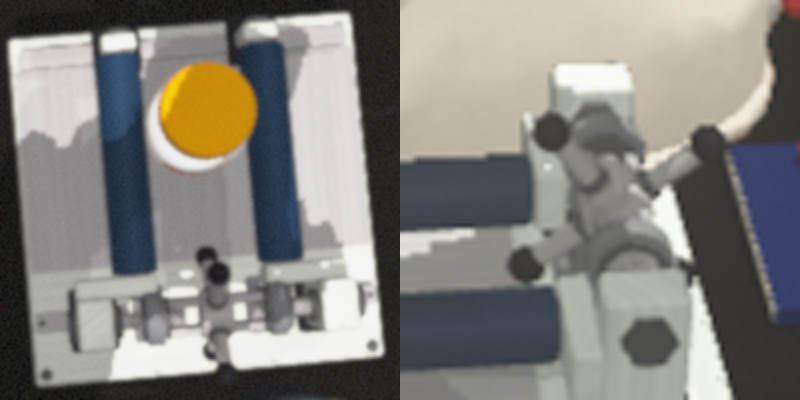

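```bash
python3 -c "
from q import *
est([[383.1,294.7],[386,342]],[[368,172.75],[407,175],[361.3,206.3]])
est([[381.7,290.9],[385.5,336]],[[365.7,174.5],[405.2,173.5],[363.3,207.8]])
# bottle & bars local y
def ray(d,uv,z):
    R,t=np.array(d['R']),np.array(d['t']);v=R.T@np.linalg.inv(d['K'])@[*uv,1];o=-R.T@t;return o+v*(z-o[2])/v[2]
c,s=np.cos(p[2]),np.sin(p[2])
for n,uv,z in(('cap',(209,110),200),('barL',(126,155),114),('barR',(274,145),114)):
    X=ray(T,(280+uv[0]/2.105,165+uv[1]/2.105),z)-[p[0],p[1],0]; print(n,X[0]*c+X[1]*s,-X[0]*s+X[1]*c)
"
```

```text
q mod [0.65184785] [[0.5, 0.1], [1.0, 0.6], [-0.9, -0.2], [-0.5, 0.0], [0.2, -0.6]]
q mod [0.79387595] [[1.2, 0.2], [1.7, 3.7], [-1.6, 0.5], [-1.2, -0.9], [0.7, 0.1]]
cap 49.67121923485359 -0.1321099214218333
barL 31.463660389016404 49.17167682685066
barR 30.174692620331335 -52.82770578266496
```

Run:
```python
from q import *
from cell import cams
c,s=np.cos(p[2]),np.sin(p[2])
def ray(d,uv,z):
    R,t=np.array(d['R']),np.array(d['t']);v=R.T@np.linalg.inv(d['K'])@[*uv,1];o=-R.T@t;X=o+v*(z-o[2])/v[2]-[p[0],p[1],0];return X[0]*c+X[1]*s,-X[0]*s+X[1]*c
for im in (T["color"],cams.get_image("top")["color"]):
    im=np.asarray(im).astype(int); h=cv2.cvtColor(im.astype(np.uint8),cv2.COLOR_BGR2HSV)
    m=((h[...,0]>98)&(h[...,0]<125)&(h[...,1]>120)&(h[...,2]>30)).astype(np.uint8)
    for a in range(300,460,80):
        # rows 225..280
        w=np.zeros_like(m); w[190:285,a:a+80]=m[190:285,a:a+80]
        r=[]
        for v in range(232,276,6):
            u=np.where(w[v])[0]
            if len(u)>5: r.append([ray(T,(u.min()-.5,v),114)[1],ray(T,(u.max()+.5,v),114)[1]])
        r=np.array(r); print(r.mean(0).round(1),r.std(0).round(1),r.mean().round(2),len(r))
    y=((h[...,0]>15)&(h[...,0]<32)&(h[...,1]>150)&(h[...,2]>120)).astype(np.uint8); y[:190]=0;y[250:]=0;y[:,:340]=0;y[:,410:]=0
    (u,v),rad=cv2.minEnclosingCircle(np.argwhere(y)[:,::-1].astype(np.float32)); print("cap",np.round(ray(T,(u,v),200),1),rad)
```

```text
[76.5 51.9] [0.4 0.5] 64.21 8
[-51.  -76.8] [0.7 0.4] -63.9 8
cap [50.2  6.9] 22.779386520385742
[62.2 39.4] [1.4 1.5] 50.77 8
[-38.2 -62.2] [1.  0.7] -50.17 8
cap [50.4  0.9] 22.95743751525879
```

```bash
python3 -c "
from cell import ctrl
print(ctrl.finish_job())"
```

```text
the job is handed in; nothing more can be done
None
```

I turned the turnbuckle about one full turn, to roughly 6.9 rad, about 1 rad past where the foam first touches. Both foam bars now hold the bottle snugly, standing within about 1 mm of the middle line. The arm is clear, nothing else was touched, and the job was handed in at about 12 s.

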